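# Lower the ratcheted measuring arm of a bench reader

### The arm

A 7-joint arm with a two-finger parallel gripper is mounted at the origin on the work surface. World frame = base frame: x ahead of the robot, y to its left, z up, the work surface at z = 0. Lengths are in mm, angles in rad, forces in N, time in s.
With the tool pointing down it reaches from about 400 to 850 mm from the base axis. Payload 4.5 kg.
Tool frame: the origin (TCP) lies between the finger pads; the fingertips stand tips_ahead ahead of it and the grasp point (between the pads) is the TCP (tips_ahead is the distance from the TCP to the fingertips, in mm); z points along the fingers, y is the direction in which the jaws open and shut (so a half turn about z gives the same grasp; the last joint's range is limited). The gripper opens to 85 mm and grips with 20 to 120 N. Pads are 22 mm wide; open, the fingers measure 114 mm over their backs; the gripper's body (76 mm by 85 mm) begins 54 mm behind the grasp point. The pads swing forward as they close: fully open they stand 13 mm farther back than shut.
Start: joints at [1.187, 0.689, -0.195, 1.565, 0.157, 0.902, -0.215], TCP at [253.625, -571.253, 218.717] pointing down, gripper open.
Joint ranges: [-3.01, 3.01], [-0.46, 2.08], [-1.47, 1.51], [0.13, 2.56], [-1, 4.14], [0.04, 2.09], [-2.66, 2.66]. Speed limits (rad/s): [2.57, 2.57, 3.14, 3.14, 3.14, 3.14, 3.14].

### API

Orientations are given as a rotation vector (axis times angle).
In Python, from bench import * gives the robot as it stands.
- The arm moves only by the tool send_rows, never from a script. Its argument "deltas" is a list of rows, each a list of 3 entries, a list of its own where there are three numbers: the opening in per cent of the stroke, from 0 (shut) to 100 (fully open), then the shift along the tool's x, y, z in mm, then the turn about the tool's z in degrees. A call has 1 to 5 rows; each row shifts and turns the pose as measured when the row begins, along the tool's axes as they then stand; what a row does not reach is not made up. A row lasts 1/10 s, in which the tool goes at most 50 mm and 8.59 degrees, less where a joint would pass 70% of its speed; a pose out of reach is approached as far as the arm can. A call with a gripper value outside its range is refused whole. The fingers move at their own pace and stop on an object; the grip force is fixed at half the most. Time passes only in rows, so rows that do not move let the fingers close. It gives the time, the measured TCP pose, the force and the opening at its end, in the units of the state.
- state(): the state, without advancing time (a new reading comes with each control period).
- camera(name): name is "side" or "top"; returns the picture (420x560x3 uint8, blue, green, red); there is no depth.
- get_calibration(name): a dict with "fx", "fy", "cx", "cy" (pixels), "rvec" (rotation vector, rad) and "tvec" (3), from world to camera coordinates, as OpenCV has them. Camera axes: x right, y down, z forward; pixel columns grow to the right and rows downward; lengths in mm; the calibration is good to about 2 mm. A picture is of the moment at which its call begins. get_calibration takes no time and is no camera call.
- sign_off(): hands the job in, once; it reports no verdict.
The state is a dict: "time_s": time; "joint_positions": joint angles; "joint_vel": joint speeds; "joint_efforts": joint torques, N m; "tcp_pos": TCP position; "ee_rot": TCP orientation; "wrist_force": force on the tool from outside, world axes, zero at the start; "torque": the same for the moment, N m; "opening": finger opening in mm.
Only numpy, scipy, OpenCV 4.12 (cv2) and the standard library are available. Lean on these libraries where they do the work, as an engineer would, in place of code of your own. Each camera call takes 0.05 s, during which the arm holds its last target.

### The job

Lower the raised measuring arm of the white sample reader. First press down the pawl's red thumb tab until the pawl snaps over and stays free of the ratchet teeth, leaving the arm where it is; do not push the arm hard against the teeth while the pawl still holds it. Then push the arm's yellow bar down, without slamming it, until the arm is fully down on its pedestal, leaving the pawl free. Use the fingertips, do not lift the arm, and leave the vial and the other things standing where they are.

Things in the scene. Friction and masses are not known exactly. Their poses are not given: they have to be found in the camera images.
- reader: white bench-top sample reader, fixed to the table: case 300 mm long (its x), 150 mm wide (its y), deck 45 mm high. Origin at the centre of the underside of the case; z up. The measuring arm points to its -x, the pawl's thumb tab to its +x. On the deck, 95 mm to -x, stands a 16 mm tall steel pedestal on which the arm's foot rests when down. The reader stands anywhere on the middle of the table, turned differently each time
- hinge_centre (a point): centre of the arm's hinge, 90 mm above the table over the reader's origin; the hinge axis is level, along the reader's y. A steel ratchet wheel of 46 mm radius (teeth 5 mm deep) turns with the arm here; the alloy brackets around it reach 105 mm above the table
- measuring_arm (a joint): angle of the black measuring arm above level, rad: 0 = fully down (foot on the pedestal), at the start 0.5 to 0.9, stop at 1.15. While the pawl is engaged the arm can sink at most 0.25 rad before a tooth catches. Once the pawl is free the arm does not fall by itself: the hinge is stiff, 2 to 6 N on the yellow bar moves it, and it stays where it is left
- push_bar (a point): centre of the yellow crossbar at the arm's end, a round bar 24 mm in diameter and 70 mm long, level, parallel to the hinge axis and 130 mm from it; at arm angle q it is 130 cos q from the hinge towards the reader's -x and 130 sin q mm above it. Push here from above; it moves down and outward in an arc and its top ends 102 mm above the table
- pawl (a joint): angle of the red pawl, rad: 0 to about 0.1 = engaged (resting in or on the teeth), 0.5 = snapped over and free of the teeth. Its over-centre spring drives it back to engaged below 0.25 and on to 0.5 by itself above 0.25, where it stays; about 4 N on the tab starts it, less and less as it moves
- thumb_tab (a point): middle of the top face of the pawl's red thumb tab, a pad 36 mm (reader x) by 34 mm (reader y), 51 mm to +x from the pawl's own hinge, which is level, along the reader's y, 60 mm to +x of the arm's hinge and 124 mm above the table. Engaged, the tab slopes slightly up to +x and this point is about 142 mm above the table; free, it is about 25 mm lower. Press straight down; nothing is below it down to the deck
- vial: loose amber sample vial with a white cap, 23 mm wide and 38 mm tall, standing on the reader's case beside the arm's hinge on one side; leave alone; origin at the centre of its underside
- reagent_bottle: loose green bottle with a blue cap and a pale label, 52 mm wide and 100 mm tall, standing beside the reader; leave alone; origin at the centre of its underside
- tip_box: loose blue pipette-tip box 85 x 120 x 55 mm; leave alone; origin at the centre of its underside
- beaker: loose glass beaker 70 mm wide, 90 mm tall; leave alone; origin at the centre of its underside
- jar: loose glass jar with a metal lid, 72 mm wide, 80 mm tall; leave alone; origin at the centre of its underside
- tube_rack: loose orange tube rack 70 x 160 mm, about 60 mm tall, with capped tubes; leave alone; origin at the centre of its underside
- pipette: loose white pipette lying flat, about 250 mm long, 24 mm high; leave alone; origin at the centre of its underside

How it is judged:
By the outcome, as a careful person would: the job done as asked, in the order asked, and still so for the second after the job is handed in, with the robot touching nothing.
It also fails if it takes over 35 s, if anything falls off the work surface, if the arm or the gripper's body presses on something with over 40 N, if the wrist force passes 120 N, or if a joint passes its speed limit or range.

## Working session

There is one attempt and no reset: what is moved stays moved. The work goes in short steps, Python scripts to look and compute and a tool call to move; the robot and the scene stay as the last step left them, time stands still between calls to the robot, and variables do not carry over. Pictures are saved under pics/ and viewed, and the job is handed in when it is done.

Besides the shell and the picture viewer there is one more tool, called after "Emit:" as name(argument=value, ...), one argument or row to a line, values as JSON. send_rows: Moves the arm, as the interface text tells. Its arguments: {"type":"object","properties":{"deltas":{"type":"array"}},"required":["deltas"]}

```bash
mkdir -p pics; ls
python3 - <<'E'
from bench import *
import cv2
s=state();print({k:s[k] for k in s})
for n in("side","top"):
    cv2.imwrite(f"pics/{n}0.png",camera(n));print(n,get_calibration(n))
E
```

```text
pics
{'time_s': 0.0, 'joint_positions': array([ 1.18678381,  0.68998161, -0.19449931,  1.56635747,  0.15732706,
        0.90250408, -0.21509443]), 'joint_vel': array([ 6.45690669e-05, -6.13760139e-04, -9.54380027e-04,  5.71943748e-04,
        8.16038416e-04, -1.38952495e-03, -7.32894245e-04]), 'joint_efforts': array([-2.69114180e-04, -5.39606595e+01, -1.26650602e+00, -1.58540404e+01,
        9.11065290e-03,  9.49803652e-03, -8.70815420e-07]), 'tcp_pos': array([ 253.2628515 , -570.64434443,  217.88160864]), 'ee_rot': array([-3.07152149e+00, -6.51316145e-01,  8.58260024e-04]), 'wrist_force': array([ 0.77819331,  0.19135538, -0.0107134 ]), 'torque': array([-0.02264062,  0.00687823, -0.02274048]), 'opening': 85.22463956170418}
side {'fx': 527.554404603545, 'fy': 527.554404603545, 'cx': 281.3121941923441, 'cy': 207.09501219539032, 'rvec': array([ 1.02112014, -2.48325437,  1.01204264]), 'tvec': array([ 383.91779975,  343.31609407, 1181.14101596])}
top {'fx': 540.4736586506517, 'fy': 540.4736586506517, 'cx': 281.46855550590874, 'cy': 193.42053696935693, 'rvec': array([ 2.1945631 , -2.22297427,  0.04575413]), 'tvec': array([  -3.82451695,  499.40938571, 1526.54475269])}
```

View pics/side0.png

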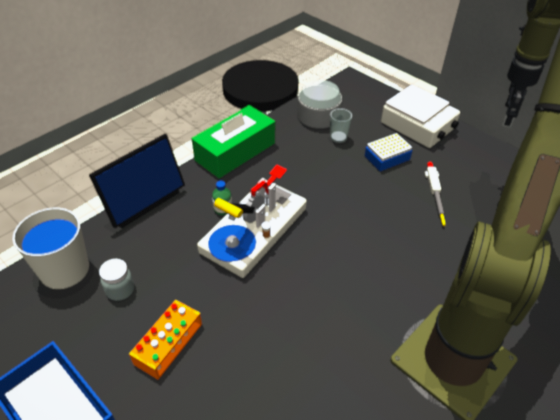

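View pics/top0.png

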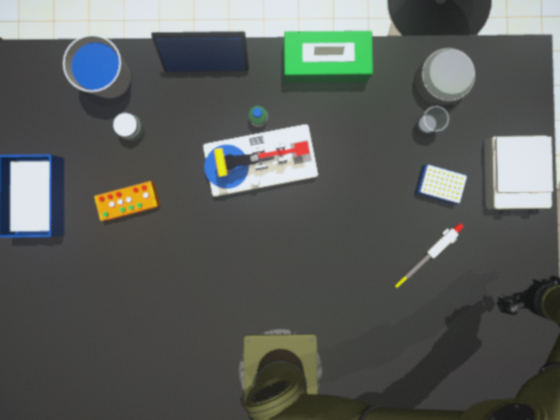

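The side view shows the yellow bar at about (228,207) and the red tab at about (278,173). In the top view they are at (220,162) and (302,149). The vial stands near (266,231) in the side view, and the green bottle is behind the reader. Next I'll measure these with masks and triangulation.

```bash
cat > h.py <<'E'
from bench import *
import cv2, numpy as np
def cal(n):
    c=get_calibration(n);K=np.array([[c['fx'],0,c['cx']],[0,c['fy'],c['cy']],[0,0,1]])
    R=cv2.Rodrigues(c['rvec'])[0];return K,R,np.array(c['tvec'])
def ray(n,uv):
    K,R,t=cal(n);d=R.T@np.linalg.inv(K)@np.array([*uv,1.]);return -R.T@t,d/np.linalg.norm(d)
def onz(n,uv,z):
    o,d=ray(n,uv);return o+d*(z-o[2])/d[2]
def tri(a,b):
    o1,d1=ray("side",a);o2,d2=ray("top",b)
    s=np.linalg.lstsq(np.c_[d1,-d2],o2-o1,rcond=None)[0]
    p,q=o1+s[0]*d1,o2+s[1]*d2;return (p+q)/2,np.linalg.norm(p-q)
def proj(n,P):
    K,R,t=cal(n);x=K@(R@np.array(P,float)+t);return x[:2]/x[2]
def mask(im,lo,hi):
    return cv2.inRange(cv2.cvtColor(im,cv2.COLOR_BGR2HSV),lo,hi)
E
python3 - <<'E'
from h import *
S=cv2.imread("pics/side0.png");T=cv2.imread("pics/top0.png")
roi={"side":(180,150,320,285),"top":(190,100,330,210)}
for n,im in(("side",S),("top",T)):
    x0,y0,x1,y1=roi[n]
    for nm,lo,hi in(("yellow",(22,120,90),(35,255,255)),("red",(0,150,90),(8,255,255)),("white",(0,0,150),(180,60,255)),("amber",(5,90,40),(20,255,160))):
        m=np.zeros(im.shape[:2],np.uint8);m[y0:y1,x0:x1]=mask(im,lo,hi)[y0:y1,x0:x1]
        k,l,st,c=cv2.connectedComponentsWithStats(m)
        for i in range(1,k):
            if st[i,4]>8:
                p=np.argwhere(l==i)[:,::-1].astype(np.float32);print(n,nm,st[i],c[i].round(1),[np.round(v,1).tolist() for v in cv2.minAreaRect(p)[:2]],cv2.boxPoints(cv2.minAreaRect(p)).round(0).tolist())
    z=cv2.resize(im[y0:y1,x0:x1],None,fx=5.3 if n=='top' else 4.4,fy=5.3 if n=='top' else 4.4,interpolation=cv2.INTER_CUBIC);cv2.imwrite(f"pics/{n}z.png",z);print(z.shape)
E
```

```text
side yellow [214 198  29  20 308] [227.9 207.4] [[227.9, 207.7], [30.0, 11.2]] [[212.0, 206.0], [217.0, 196.0], [244.0, 209.0], [239.0, 219.0]]
side red [251 164  36  32 347] [269.7 178.4] [[268.7, 180.7], [14.0, 42.5]] [[248.0, 190.0], [279.0, 161.0], [289.0, 171.0], [258.0, 200.0]]
side white [180 150  14  16 164] [185.6 155.7] [[186.5, 157.5], [15.0, 13.0]] [[180.0, 150.0], [193.0, 150.0], [193.0, 165.0], [180.0, 165.0]]
side white [259 178   8   3  13] [262.1 179.1] [[262.5, 179.0], [7.0, 2.0]] [[259.0, 180.0], [259.0, 178.0], [266.0, 178.0], [266.0, 180.0]]
side white [ 197  183  109   88 2117] [261.4 223.8] [[251.6, 222.6], [52.3, 107.4]] [[196.0, 244.0], [269.0, 165.0], [307.0, 201.0], [234.0, 280.0]]
side white [240 192  13  14  96] [246.6 199.3] [[247.3, 200.3], [9.2, 14.1]] [[239.0, 202.0], [249.0, 192.0], [256.0, 199.0], [246.0, 209.0]]
side white [226 236  10   7  39] [230.3 238.6] [[230.2, 238.6], [5.8, 8.8]] [[225.0, 240.0], [230.0, 233.0], [235.0, 237.0], [230.0, 244.0]]
side amber [263 230   7   8  41] [265.9 233.6] [[266.0, 233.5], [7.0, 6.0]] [[263.0, 230.0], [269.0, 230.0], [269.0, 237.0], [263.0, 237.0]]
(594, 616, 3)
top yellow [215 149  12  27 233] [220.6 162.3] [[220.8, 162.0], [26.8, 9.3]] [[214.0, 150.0], [223.0, 148.0], [228.0, 174.0], [219.0, 176.0]]
top red [259 142  50  16 254] [289.9 150.1] [[283.2, 151.8], [11.4, 49.0]] [[258.0, 151.0], [306.0, 141.0], [308.0, 153.0], [260.0, 162.0]]
top white [ 203  124  115   72 3634] [270.4 157.9] [[260.1, 159.6], [54.2, 108.1]] [[202.0, 143.0], [308.0, 123.0], [318.0, 176.0], [212.0, 197.0]]
top white [251 154   8   7  33] [254.5 157.2] [[254.3, 157.2], [4.9, 6.8]] [[250.0, 156.0], [257.0, 154.0], [258.0, 159.0], [252.0, 160.0]]
(583, 742, 3)
```

View pics/sidez.png

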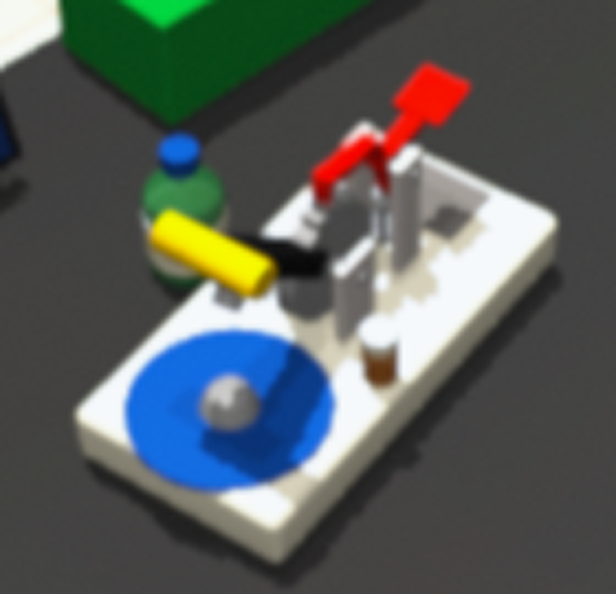

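View pics/topz.png

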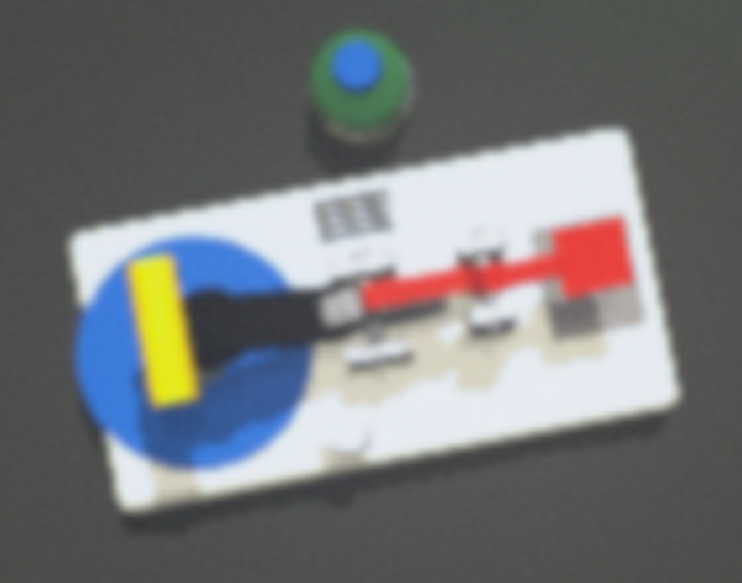

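```bash
cat >> h.py <<'E'
def top(p): return onz("top",(p[0]/5.3+190,p[1]/5.3+100),45)
E
python3 - <<'E'
from h import *
C=[top(p) for p in((72,232),(627,127),(682,400),(125,512))]
for a in C:print(a.round(1))
print([np.linalg.norm(C[i]-C[(i+1)%4]).round(1) for i in range(4)])
o=sum(C)/4;v=(C[1]+C[2]-C[0]-C[3]);yaw=np.arctan2(v[1],v[0]);print("reader",o.round(1),yaw)
print("tab",tri((278.2,171.4),(301.9,148.3)));
b=tri((227.9,207.5),(220.7,162.2));print("bar",b)
ex=np.array([np.cos(yaw),np.sin(yaw)]);ey=np.array([-ex[1],ex[0]])
for P in (b[0],tri((278.2,171.4),(301.9,148.3))[0]):
    d=P[:2]-o[:2];print("local",d@ex,d@ey,P[2])
tabw=o[:2]+111*ex;print("tabw",tabw)
for n in("side","top"):print(n,proj(n,[*tabw,142]),proj(n,[*o[:2],90]))
print("bottle",onz("top",(257.5,112.5),100),onz("top",(265.9,233.6),60),tri((265.5,231),(257,182.5)))
E
```

```text
[638.8 204.6  45. ]
[690.7 -87.2  45. ]
[ 546.6 -113.9   45. ]
[491.7 178.1  45. ]
[np.float64(296.3), np.float64(146.5), np.float64(297.1), np.float64(149.5)]
reader [591.9  45.4  45. ] -1.3897567645898725
tab (array([612.89978793, -63.65304964, 135.13168088]), np.float64(1.3138700165157915))
bar (array([575.61589405, 144.77591018, 175.86575909]), np.float64(2.1613555230338704))
local -100.69456571502793 1.8262994597688547 175.86575908875187
local 111.04109851880257 0.9727627109738783 135.13168088161729
tabw [611.93552315 -63.7877709 ]
side [278.76371251 169.65245193] [254.65569434 207.87207525]
top [301.910092  148.1722559] [260.61064952 158.30904645]
bottle [714.26666371  52.00240933 100.        ] [388.14155402  34.22792206  60.        ] (array([531.54600638,  59.7148996 ,  58.26235043]), np.float64(8.034971321059377))
```

Run:
```python
import bench
from h import *
print([x for x in dir(bench) if not x.startswith('_')], getattr(bench,'tips_ahead',None))
s=state();R=cv2.Rodrigues(s['ee_rot'])[0];print(R.round(3));p=s['tcp_pos']
d=np.array([612.5,-63.7,240])-p
print("tool shift",(R.T@d).round(1), np.hypot(*d[:2]))
ex=np.array([np.cos(-1.39),np.sin(-1.39),0]);print("reader x in tool",(R.T@ex).round(3))
```

```text
['MotionError', 'camera', 'get_calibration', 'sign_off', 'state', 'tips_ahead'] 19.0
[[ 0.914  0.406 -0.001]
 [ 0.406 -0.914  0.001]
 [-0.    -0.002 -1.   ]]
tool shift [ 534.  -317.6  -21.6] 621.3509391964662
reader x in tool [-0.235  0.972 -0.002]
```

Emit:
send_rows(
  deltas=[
    [0, [35, -21, -5], 0],
    [0, [35, -21, -5], 0],
    [0, [35, -21, -5], 0],
    [0, [35, -21, -5], 0],
    [0, [35, -21, -5], 0],
  ],
)

```text
time_s: 0.6
tcp_pos: [367.2, -404.6, 239.7]
ee_rot: [-3.075, -0.627, 0.012]
wrist_force: [-0.3, -0.5, -0.5]
opening: 12.2
```

Emit:
send_rows(
  deltas=[
    [0, [35, -21, 0], 0],
    [0, [35, -21, 0], 0],
    [0, [35, -21, 0], 0],
    [0, [35, -21, 0], 0],
    [0, [35, -21, 0], 0],
  ],
)

```text
time_s: 1.1
tcp_pos: [490.2, -232.0, 238.6]
ee_rot: [-3.075, -0.625, 0.014]
wrist_force: [0.6, -1.1, 0.5]
opening: -0.1
```

```bash
cat > g.py <<'E'
from h import *
import sys
s=state();R=cv2.Rodrigues(s['ee_rot'])[0];p=s['tcp_pos'];
print(s['time_s'],"tcp",p.round(1),"F",s['wrist_force'].round(1),"tips",tips_ahead,"open",s['opening'])
print("tool shift",(R.T@(np.array([float(a) for a in sys.argv[1:4]])-p)).round(1),"reader x in tool",(R.T@[np.cos(-1.39),np.sin(-1.39),0]).round(3),"z",R[:,2].round(3))
E
python3 g.py 612.5 -63.7 230
```

```text
1.1 tcp [ 490.2 -232.   238.6] F [ 0.6 -1.1  0.5] tips 19.0 open -0.09790203766149215
tool shift [ 178.4 -107.1    7.8] reader x in tool [-0.219  0.976 -0.004] z [-0.009  0.002 -1.   ]
```

Emit:
send_rows(
  deltas=[
    [0, [35, -21, 2], 4],
    [0, [36, -20, 2], 4],
    [0, [37, -18, 2], 4],
    [0, [35, -15, 2], 0],
    [0, [20, -8, 0], 0],
  ],
)

```text
time_s: 1.6
tcp_pos: [626.5, -96.9, 227.4]
ee_rot: [-3.121, -0.297, 0.02]
wrist_force: [-0.6, -1.5, 0.4]
opening: -0.0
```

```bash
python3 g.py 612.5 -63.7 190
```

```text
1.6 tcp [626.5 -96.9 227.4] F [-0.6 -1.5  0.4] tips 19.0 open -0.04175660910530134
tool shift [ -7.  -35.   37.8] reader x in tool [-0.009  1.    -0.008] z [-0.013  0.006 -1.   ]
```

Emit:
send_rows(
  deltas=[
    [0, [-4, -18, 10], 0],
    [0, [-3, -17, 14], 0],
    [0, [0, 0, 12], 0],
    [0, [0, 0, 0], 0],
  ],
)

```text
time_s: 2.0
tcp_pos: [615.0, -58.3, 188.3]
ee_rot: [-3.118, -0.307, 0.019]
wrist_force: [-0.5, -1.0, -0.1]
opening: 0.1
```

```bash
python3 g.py 612.5 -63.7 165
python3 - <<'E'
from h import *
for n,(x0,y0,x1,y1) in {"side":(180,110,320,245),"top":(230,90,370,195)}.items():
    cv2.imwrite(f"pics/{n}1.png",cv2.resize(camera(n)[y0:y1,x0:x1],None,fx=4,fy=4,interpolation=2))
E
```

```text
2.0 tcp [615.  -58.3 188.3] F [-0.5 -1.  -0.1] tips 19.0 open 0.144575896834545
tool shift [-3.3  5.1 23.3] reader x in tool [-0.016  1.    -0.01 ] z [-0.013  0.007 -1.   ]
```

View pics/side1.png

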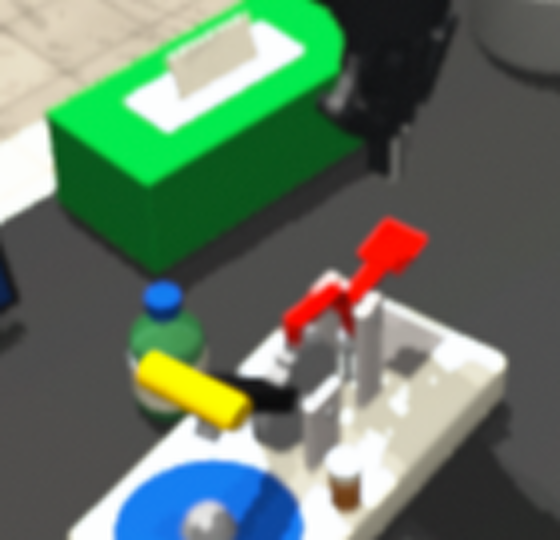

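View pics/top1.png

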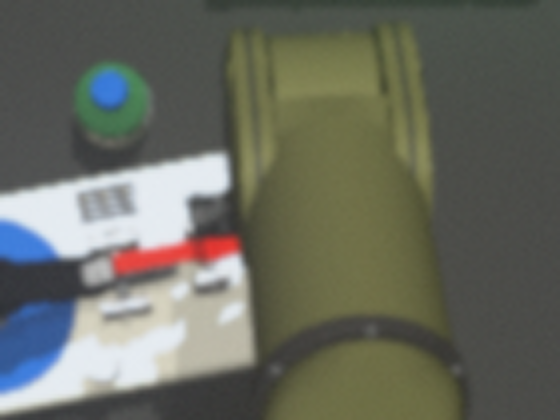

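In the side view the fingertips are at about (277,154) full-frame, directly above the tab. The top view is hidden by the robot's forearm. I'll descend in small steps.

Emit:
send_rows(
  deltas=[
    [0, [-3, 5, 5], 0],
    [0, [0, 0, 5], 0],
    [0, [0, 0, 5], 0],
    [0, [0, 0, 4], 0],
    [0, [0, 0, 0], 0],
  ],
)

```text
time_s: 2.6
tcp_pos: [615.3, -69.4, 171.1]
ee_rot: [-3.122, -0.296, 0.009]
wrist_force: [-0.2, 0.3, -1.1]
opening: -0.0
```

```bash
python3 g.py 612.5 -63.7 150
```

```text
2.6 tcp [615.3 -69.4 171.1] F [-0.2  0.3 -1.1] tips 19.0 open -0.02879044743356298
tool shift [-1.5 -6.  21.2] reader x in tool [-0.008  1.    -0.006] z [-0.006  0.005 -1.   ]
```

Emit:
send_rows(
  deltas=[
    [0, [-2, -3, 2], 0],
    [0, [0, 0, 4], 0],
    [0, [0, 0, 3], 0],
    [0, [0, 0, 3], 0],
    [0, [0, 0, 2], 0],
  ],
)

```text
time_s: 3.1
tcp_pos: [612.8, -66.0, 156.4]
ee_rot: [-3.122, -0.298, 0.007]
wrist_force: [0.1, -0.2, -1.0]
opening: 0.1
```

```bash
python3 g.py 612.5 -63.7 150
```

```text
3.1 tcp [612.8 -66.  156.4] F [ 0.1 -0.2 -1. ] tips 19.0 open 0.13321433491515378
tool shift [ 0.2 -2.2  6.4] reader x in tool [-0.009  1.    -0.006] z [-0.005  0.005 -1.   ]
```

Emit:
send_rows(
  deltas=[
    [0, [0, 0, 3], 0],
    [0, [0, 0, 3], 0],
  ],
)

```text
time_s: 3.3
tcp_pos: [613.0, -65.8, 150.0]
ee_rot: [-3.122, -0.298, 0.007]
wrist_force: [-0.7, 0.0, -0.2]
opening: -0.0
```

Emit:
send_rows(
  deltas=[
    [0, [0, 0, 3], 0],
    [0, [0, 0, 3], 0],
  ],
)

```text
time_s: 3.5
tcp_pos: [613.0, -65.9, 143.5]
ee_rot: [-3.122, -0.298, 0.007]
wrist_force: [0.1, 0.0, 0.6]
opening: -0.3
```

```bash
python3 g.py 612.5 -63.7 150
python3 - <<'E'
from h import *
for n,(x0,y0,x1,y1) in {"side":(180,110,320,245)}.items():
    cv2.imwrite(f"pics/{n}2.png",cv2.resize(camera(n)[y0:y1,x0:x1],None,fx=4,fy=4,interpolation=2))
E
```

```text
3.5 tcp [613.  -65.9 143.5] F [0.1 0.  0.6] tips 19.0 open -0.3349750852978409
tool shift [-0.1 -2.3 -6.5] reader x in tool [-0.009  1.    -0.006] z [-0.005  0.005 -1.   ]
```

View pics/side2.png

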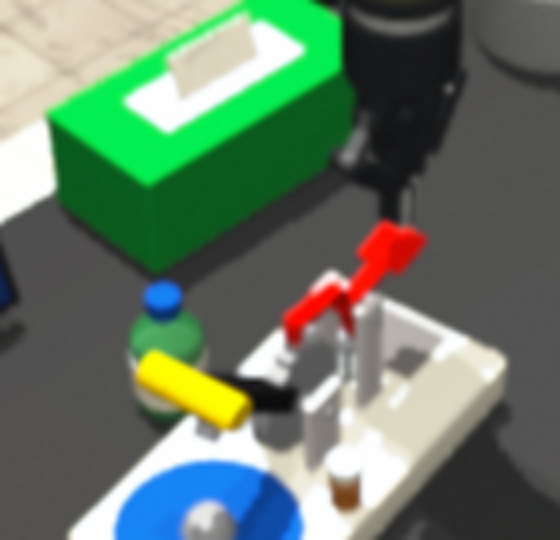

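The fingertips now reach the tab at about (278,168) and the pawl hasn't moved yet. I'll keep pressing.

Emit:
send_rows(
  deltas=[
    [0, [0, 0, 3], 0],
    [0, [0, 0, 3], 0],
  ],
)

```text
time_s: 3.75
tcp_pos: [612.8, -65.8, 136.7]
ee_rot: [-3.122, -0.298, 0.007]
wrist_force: [0.5, -0.1, -0.3]
opening: 0.1
```

Emit:
send_rows(
  deltas=[
    [0, [0, 0, 3], 0],
    [0, [0, 0, 3], 0],
  ],
)

```text
time_s: 3.95
tcp_pos: [612.8, -65.8, 130.2]
ee_rot: [-3.122, -0.298, 0.007]
wrist_force: [-0.4, -0.4, -0.1]
opening: -0.2
```

```bash
python3 g.py 612.5 -63.7 150
python3 - <<'E'
from h import *
for n,(x0,y0,x1,y1) in {"side":(180,110,320,245)}.items():
    cv2.imwrite(f"pics/{n}3.png",cv2.resize(camera(n)[y0:y1,x0:x1],None,fx=4,fy=4,interpolation=2))
E
```

```text
3.95 tcp [612.8 -65.8 130.2] F [-0.4 -0.4 -0.1] tips 19.0 open -0.19454104723727425
tool shift [ -0.   -2.3 -19.8] reader x in tool [-0.009  1.    -0.006] z [-0.005  0.005 -1.   ]
```

View pics/side3.png

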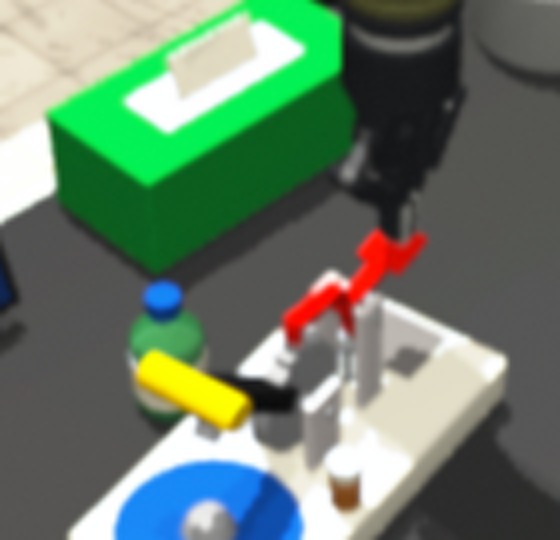

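Run:
```python
from h import *
for n,x0,y0 in(("side",180,110),("top",190,100)):
  for z in(111,130,142,150):
    p=proj(n,[612.8,-65.8,z]);print(n,z,p,(p-[x0,y0])*4)
im=camera("side")[130:200,240:310];cv2.imwrite("pics/s4.png",cv2.resize(im,None,fx=8,fy=8,interpolation=2))
im=camera("side");cv2.imwrite("pics/s5.png",im)
im=camera("top");cv2.imwrite("pics/t5.png",im)
```

```text
side 111 [278.94035881 177.69263545] [395.76143525 270.77054182]
side 130 [279.01485851 172.48395057] [396.05943404 249.93580229]
side 142 [279.06265696 169.14209739] [396.25062783 236.56838956]
side 150 [279.09484988 166.89131265] [396.37939952 227.56525059]
top 111 [302.12679215 149.20161332] [448.5071686  196.80645327]
top 130 [302.46227908 148.36906389] [449.84911632 193.47625556]
top 142 [302.67883646 147.83165182] [450.71534585 191.3266073 ]
top 150 [302.82527307 147.46825252] [451.30109229 189.87301009]
```

View pics/s4.png

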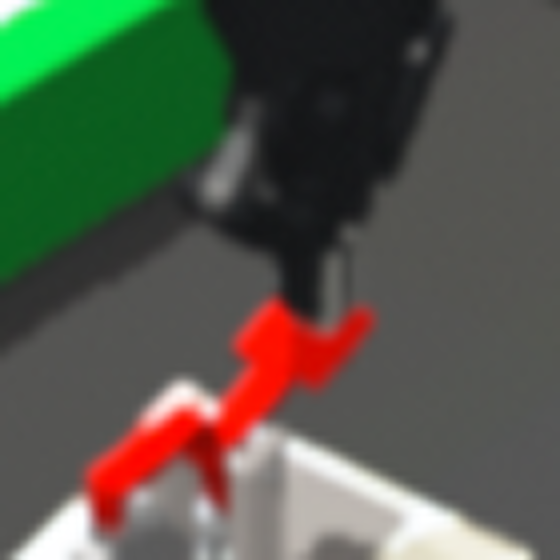

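View pics/s5.png

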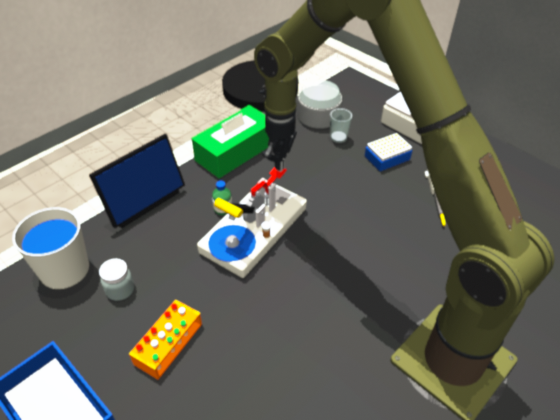

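View pics/t5.png

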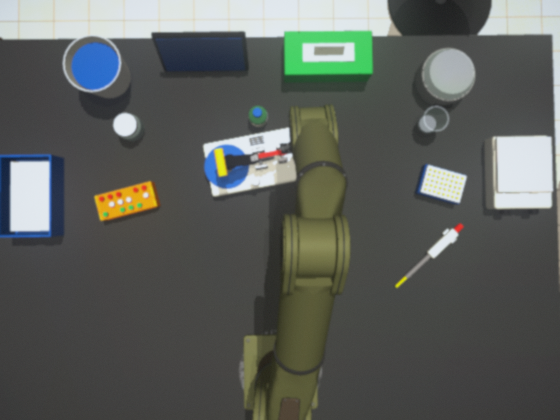

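The side view shows the fingertips at the middle of the tab, about (280,171), with the pawl unmoved and no force. So the tips are higher than tips_ahead suggests. I'll continue in small steps and watch the force.

Emit:
send_rows(
  deltas=[
    [0, [0, 0, 2], 0],
    [0, [0, 0, 2], 0],
  ],
)

```text
time_s: 4.35
tcp_pos: [613.3, -65.9, 126.7]
ee_rot: [-3.122, -0.297, 0.005]
wrist_force: [-0.9, -0.4, 2.2]
opening: 0.0
```

Run:
```python
from h import *
print(state()['wrist_force'],state()['torque'],state()['tcp_pos'])
im=camera("side")[130:200,240:310];cv2.imwrite("pics/s6.png",cv2.resize(im,None,fx=8,fy=8,interpolation=2))
print(ray("side",(280,170)))
```

```text
[-0.93741836 -0.42202649  2.23958281] [-0.12647913  0.1074425  -0.05701404] [613.25995576 -65.87704706 126.74623497]
(array([-116.49531211,  689.1877703 , 1082.4980261 ]), array([ 0.51541926, -0.53616121, -0.66848645]))
```

View pics/s6.png

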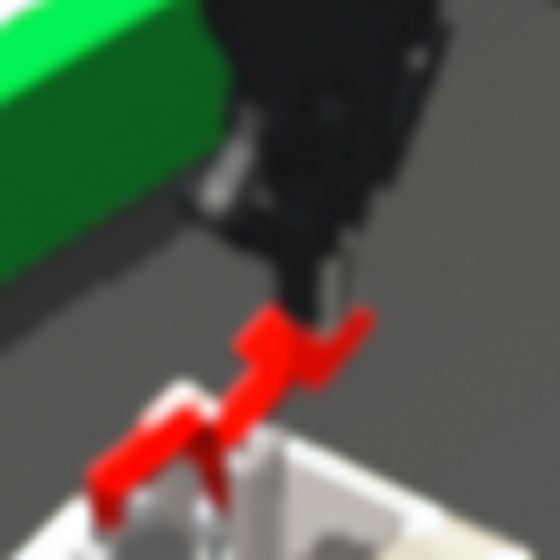

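Emit:
send_rows(
  deltas=[
    [0, [0, 0, 2], 0],
    [0, [0, 0, 2], 0],
  ],
)

```text
time_s: 4.6
tcp_pos: [613.4, -66.7, 123.0]
ee_rot: [-3.123, -0.297, 0.005]
wrist_force: [-1.1, -0.3, 2.1]
opening: 0.1
```

Emit:
send_rows(
  deltas=[
    [0, [0, 0, 2], 0],
    [0, [0, 0, 2], 0],
  ],
)

```text
time_s: 4.8
tcp_pos: [613.5, -67.1, 118.7]
ee_rot: [-3.124, -0.296, 0.004]
wrist_force: [-0.4, -0.7, 0.5]
opening: -0.2
```

Run:
```python
from h import *
im=camera("side")[130:230,220:320];cv2.imwrite("pics/s7.png",cv2.resize(im,None,fx=6,fy=6,interpolation=2))
print(state()['wrist_force'])
```

```text
[ 0.79618812 -0.56357711  0.20011144]
```

View pics/s7.png

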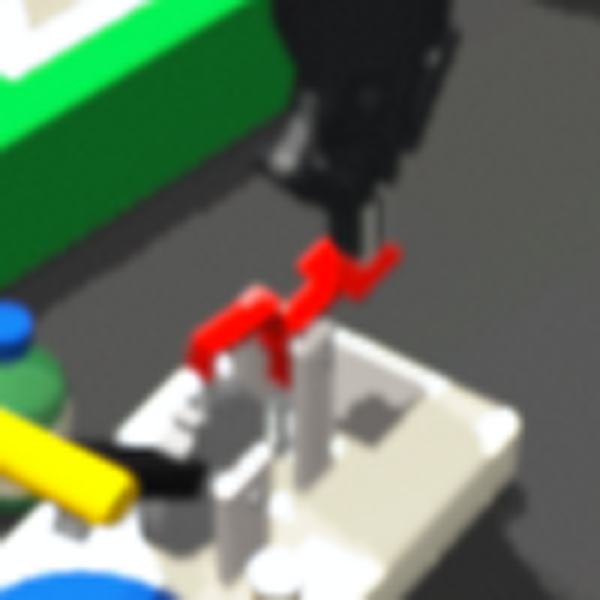

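The pawl is rotating: the nose has lifted and the tab is going down. I'll keep pressing.

Emit:
send_rows(
  deltas=[
    [0, [0, 0, 2], 0],
    [0, [0, 0, 2], 0],
    [0, [0, 0, 2], 0],
    [0, [0, 0, 1], 0],
  ],
)

```text
time_s: 5.25
tcp_pos: [613.0, -65.9, 110.1]
ee_rot: [-3.122, -0.297, 0.006]
wrist_force: [-0.2, -0.1, 0.6]
opening: 0.3
```

Run:
```python
from h import *
im=camera("side")[130:230,220:320];cv2.imwrite("pics/s8.png",cv2.resize(im,None,fx=6,fy=6,interpolation=2))
print(state()['wrist_force'])
```

```text
[-0.81358567 -0.9684716  -0.13309666]
```

View pics/s8.png

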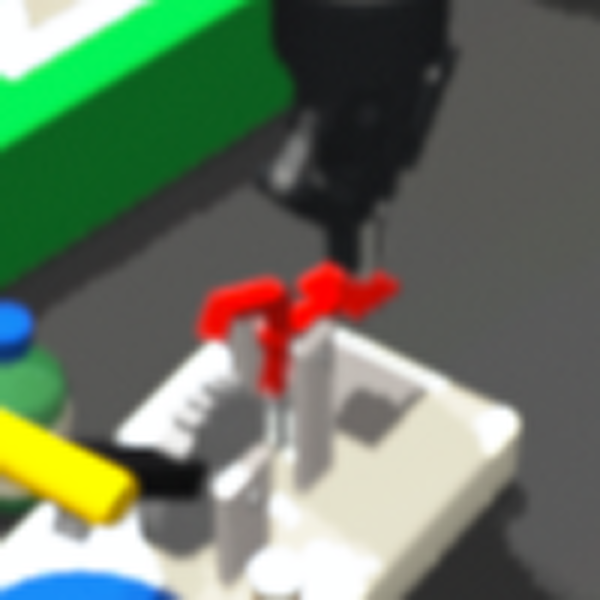

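The pawl has snapped over: the nose is up at about (254,183), the tab is down, and the arm hasn't moved. I'll lift off and check that it stays.

Emit:
send_rows(
  deltas=[
    [0, [0, 0, -10], 0],
    [0, [0, 0, -30], 0],
    [0, [0, 0, -40], 0],
    [0, [0, 0, -35], 0],
    [0, [0, 0, -5], 0],
  ],
)

```text
time_s: 5.8
tcp_pos: [612.8, -66.2, 235.2]
ee_rot: [-3.121, -0.298, 0.011]
wrist_force: [1.2, -0.0, 0.1]
opening: -0.2
```

```bash
python3 g.py 575.5 144.8 230
python3 - <<'E'
from h import *
im=camera("side")[130:230,200:320];cv2.imwrite("pics/s9.png",cv2.resize(im,None,fx=5,fy=5,interpolation=2))
E
```

```text
5.8 tcp [612.8 -66.2 235.2] F [ 1.2 -0.   0.1] tips 19.0 open -0.19142007949841244
tool shift [   3.3 -214.2    6.7] reader x in tool [-0.01   1.    -0.007] z [-0.007  0.006 -1.   ]
```

View pics/s9.png

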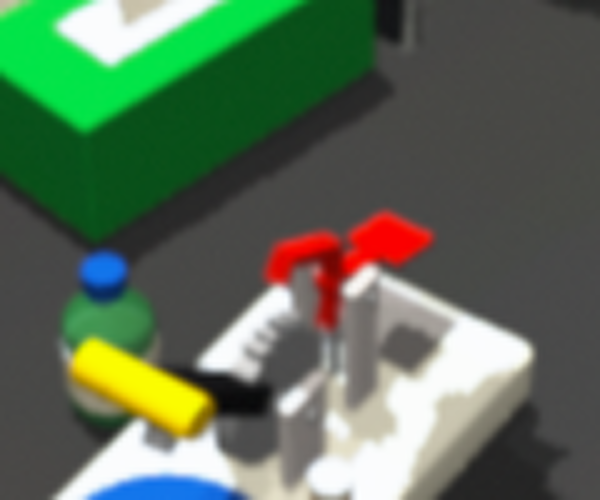

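The pawl stays free with the tool lifted: tab down at about (278,178), nose up at about (261,180). The bar is still at about (228,207). Next I'll move above the bar.

Emit:
send_rows(
  deltas=[
    [0, [1, -42, 0], 0],
    [0, [1, -43, 0], 0],
    [0, [1, -43, 0], 0],
    [0, [1, -43, 0], 0],
    [0, [0, -20, 0], 0],
  ],
)

```text
time_s: 6.35
tcp_pos: [578.2, 121.3, 232.4]
ee_rot: [-3.127, -0.28, 0.02]
wrist_force: [0.8, 0.0, -0.2]
opening: -0.0
```

```bash
python3 g.py 575.5 144.8 200
```

```text
6.35 tcp [578.2 121.3 232.4] F [ 0.8  0.  -0.2] tips 19.0 open -0.027568081499957847
tool shift [  1.9 -23.5  32.4] reader x in tool [ 0.002  1.    -0.003] z [-0.013  0.001 -1.   ]
```

Emit:
send_rows(
  deltas=[
    [0, [1, -13, 5], 0],
    [0, [1, -8, 10], 0],
    [0, [0, -2, 12], 0],
    [0, [0, 0, 3], 0],
  ],
)

```text
time_s: 6.75
tcp_pos: [573.2, 147.1, 197.8]
ee_rot: [-3.127, -0.287, 0.027]
wrist_force: [-0.6, -0.0, 0.6]
opening: 0.3
```

```bash
python3 g.py 575.5 144.8 200;python3 - <<'E'
from h import *
for n,(x0,y0,x1,y1) in {"side":(180,130,320,265),"top":(190,90,330,195)}.items():
    cv2.imwrite(f"pics/{n}10.png",cv2.resize(camera(n)[y0:y1,x0:x1],None,fx=4,fy=4,interpolation=2))
E
```

```text
6.75 tcp [573.2 147.1 197.8] F [-0.6 -0.   0.6] tips 19.0 open 0.2959614941621235
tool shift [ 1.8  2.7 -2.3] reader x in tool [-0.002  1.    -0.003] z [-0.017 -0.    -1.   ]
```

View pics/side10.png

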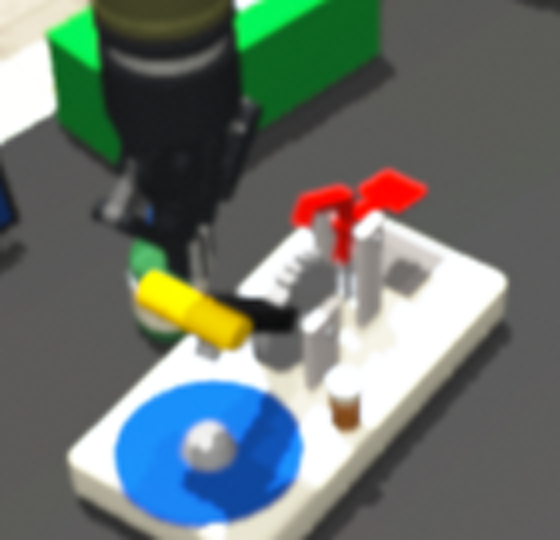

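View pics/top10.png

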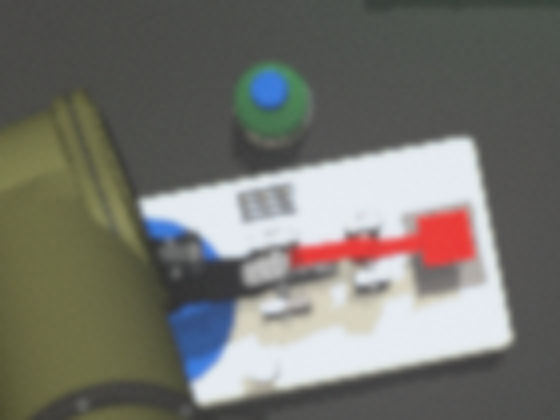

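Run:
```python
from h import *
for z in(179,198,211): print(z,(proj("side",[573.2,147.1,z])-[180,130])*4)
print("bar top",(proj("side",[575.5,144.8,188])-[180,130])*4,(proj("side",[575.5,144.8,176])-[180,130])*4)
```

```text
179 [192.87874768 310.60275426]
198 [190.98256188 288.14567913]
211 [189.66090348 272.4928976 ]
bar top [192.31288469 296.08912182] [193.4971408  310.16821017]
```

Emit:
send_rows(
  deltas=[
    [0, [0, 2, 4], 0],
    [0, [0, 0, 4], 0],
    [0, [0, 0, 3], 0],
  ],
)

```text
time_s: 7.15
tcp_pos: [575.8, 141.0, 187.7]
ee_rot: [3.129, 0.277, -0.022]
wrist_force: [-1.0, 0.8, 0.3]
opening: -0.1
```

Emit:
send_rows(
  deltas=[
    [0, [0, 0, 3], 0],
    [0, [0, 0, 3], 0],
  ],
)

```text
time_s: 7.35
tcp_pos: [576.0, 140.2, 181.4]
ee_rot: [3.129, 0.275, -0.021]
wrist_force: [-0.2, -0.3, 1.3]
opening: 0.1
```

```bash
cat > look.py <<'E'
from h import *
import sys
im=camera("side")[130:265,180:320];cv2.imwrite(sys.argv[1],cv2.resize(im,None,fx=4,fy=4,interpolation=2))
s=state();print(s['wrist_force'].round(1),s['tcp_pos'].round(1),s['time_s'])
d=s['tcp_pos'][:2]-[591.9,45.4];print("local",d@[np.cos(-1.39),np.sin(-1.39)],d@[-np.sin(-1.39),np.cos(-1.39)])
E
python3 look.py pics/s11.png
```

```text
[ 0.5 -0.1 -0.1] [575.7 140.2 180.9] 7.4
local -96.13277639242004 1.0905923391822139
```

View pics/s11.png

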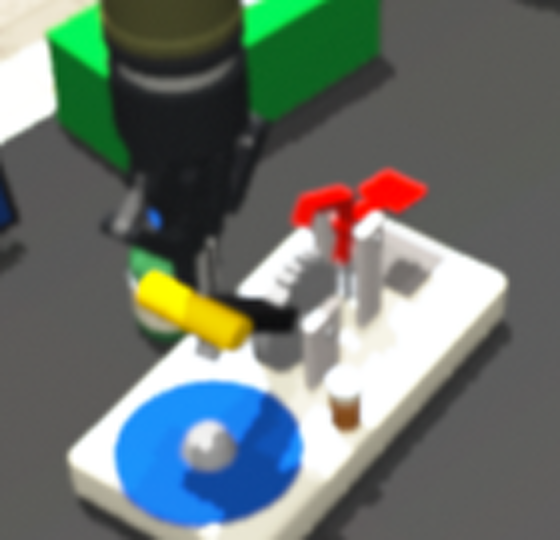

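The tips are at or just behind the crest of the bar, so I'll shift them outward about 8 mm before pressing.

Emit:
send_rows(
  deltas=[
    [0, [0, 0, -6], 0],
    [0, [0, -8, -2], 0],
    [0, [0, -1, 0], 0],
    [0, [0, 0, 4], 0],
  ],
)

```text
time_s: 7.8
tcp_pos: [574.7, 150.7, 186.4]
ee_rot: [-3.129, -0.276, 0.019]
wrist_force: [0.4, -0.4, -1.0]
opening: 0.3
```

Emit:
send_rows(
  deltas=[
    [0, [0, 0, 4], 0],
    [0, [0, 0, 3], 0],
  ],
)

```text
time_s: 8.0
tcp_pos: [574.4, 151.1, 178.8]
ee_rot: [-3.129, -0.278, 0.019]
wrist_force: [0.6, -0.3, 0.1]
opening: -0.1
```

```bash
python3 look.py pics/s12.png
```

```text
[-0.7 -0.1 -0.1] [574.  151.1 178.3] 8.05
local -107.15544082513028 1.3898547977733813
```

View pics/s12.png

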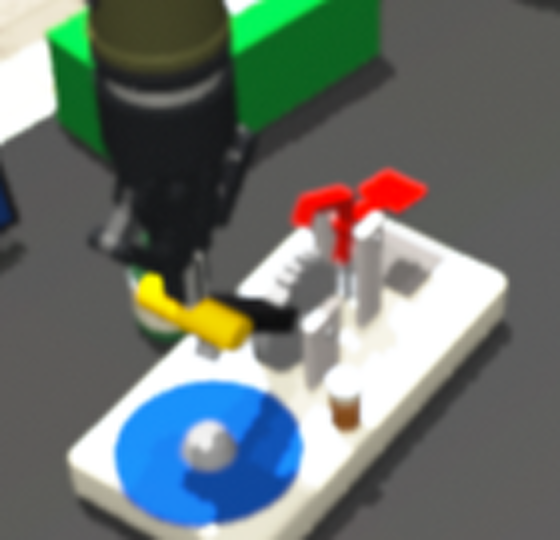

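The fingertips now sit over the bar's top, at about (226,205). I'll press down slowly.

Emit:
send_rows(
  deltas=[
    [0, [0, 0, 3], 0],
    [0, [0, 0, 3], 0],
  ],
)

```text
time_s: 8.25
tcp_pos: [573.8, 152.4, 172.3]
ee_rot: [-3.127, -0.278, 0.02]
wrist_force: [-3.6, 4.8, 7.9]
opening: -0.5
```

Emit:
send_rows(
  deltas=[
    [0, [0, 0, 3], 0],
    [0, [0, -1, 3], 0],
    [0, [0, -1, 3], 0],
  ],
)

```text
time_s: 8.55
tcp_pos: [572.6, 159.3, 164.8]
ee_rot: [-3.12, -0.281, 0.019]
wrist_force: [-1.9, 1.4, 4.9]
opening: 0.0
```

```bash
python3 look.py pics/s13.png
```

```text
[-0.7  1.8  4. ] [572.4 159.6 164.4] 8.6
local -115.8025034619424 1.3923466233706883
```

View pics/s13.png

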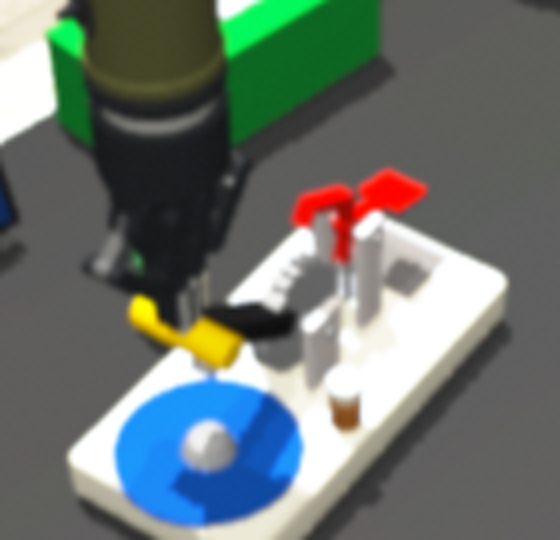

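Emit:
send_rows(
  deltas=[
    [0, [0, 2, 3], 0],
    [0, [0, 1, 3], 0],
    [0, [0, 1, 3], 0],
  ],
)

```text
time_s: 8.9
tcp_pos: [572.1, 164.1, 157.5]
ee_rot: [-3.108, -0.288, 0.017]
wrist_force: [-3.1, 5.0, 7.7]
opening: 0.0
```

```bash
python3 look.py pics/s14.png
```

```text
[-1.8  4.1  6.5] [572.  164.3 157.1] 8.95
local -120.57054653066893 1.7752306441683352
```

View pics/s14.png

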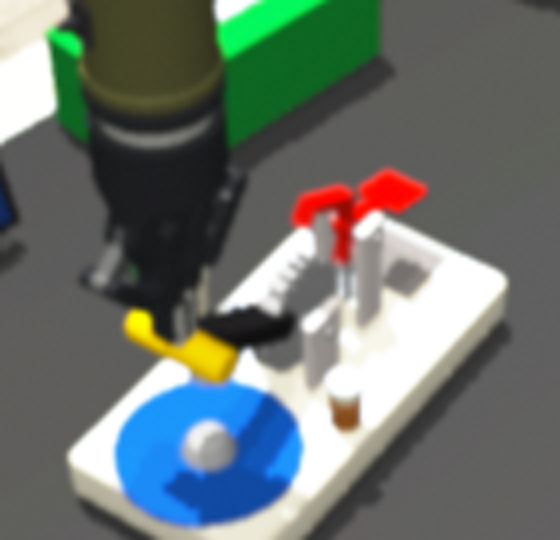

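The force leans outward because the tips are on the outer side of the bar. I'll lift a little, recentre inward and carry on.

Emit:
send_rows(
  deltas=[
    [0, [0, 0, -8], 0],
    [0, [0, 6, -2], 0],
    [0, [0, 5, 0], 0],
    [0, [0, 0, 0], 0],
  ],
)

```text
time_s: 9.35
tcp_pos: [574.8, 149.8, 167.0]
ee_rot: [-3.111, -0.286, 0.017]
wrist_force: [-0.4, 0.6, 0.9]
opening: -0.1
```

```bash
python3 look.py pics/s15.png
```

```text
[ 0.2  0.6 -0.5] [574.7 150.1 167. ] 9.4
local -106.11080336336092 1.8839946187996723
```

View pics/s15.png

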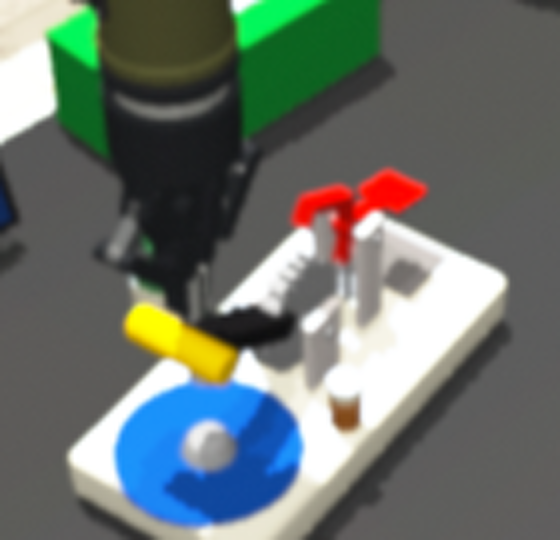

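Run:
```python
from h import *
u=np.array([-np.sin(-1.39),np.cos(-1.39),0]);ex=np.array([np.cos(-1.39),np.sin(-1.39),0]);o=np.array([591.9,45.4,0])
for uv in((225.25,215.75),(227.9,207.5)):
    p,d=ray("side",uv);t=((o-p)@u+1.5)/(d@u);P=p+t*d;print((P-o)@ex,P[2],np.arctan2(P[2]-90,-(P-o)@ex))
```

```text
-114.65802119051561 159.74524693579303 0.5464922871426378
-102.67846602460581 177.94618160164134 0.708267225709665
```

Emit:
send_rows(
  deltas=[
    [0, [0, -6, 2], 0],
    [0, [0, 0, 4], 0],
    [0, [0, 0, 3], 0],
  ],
)

```text
time_s: 9.7
tcp_pos: [573.5, 156.3, 157.3]
ee_rot: [-3.111, -0.285, 0.017]
wrist_force: [-0.1, -0.1, -0.1]
opening: -0.1
```

Emit:
send_rows(
  deltas=[
    [0, [0, -1, 3], 0],
    [0, [0, -2, 3], 0],
    [0, [0, -2, 3], 0],
  ],
)

```text
time_s: 10.0
tcp_pos: [572.4, 162.3, 148.0]
ee_rot: [-3.111, -0.286, 0.017]
wrist_force: [0.0, -0.7, 2.7]
opening: -0.2
```

```bash
python3 look.py pics/s16.png
```

```text
[ 0.7 -1.4  2.1] [572.2 162.7 147.6] 10.05
local -118.89145677990564 1.6994295821309713
```

View pics/s16.png

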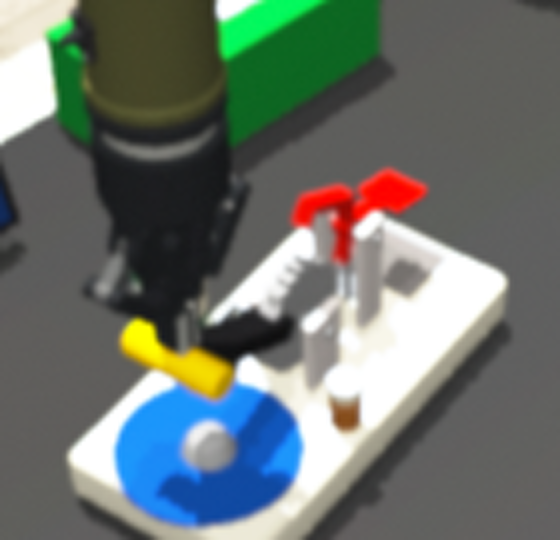

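The press is clean now: about 2.7 N, vertical, with the bar following down.

Emit:
send_rows(
  deltas=[
    [0, [0, -1, 3], 0],
    [0, [0, -1, 3], 0],
    [0, [0, -1, 3], 0],
    [0, [0, -1, 3], 0],
  ],
)

```text
time_s: 10.45
tcp_pos: [571.1, 169.0, 135.3]
ee_rot: [-3.108, -0.289, 0.016]
wrist_force: [-0.6, 2.4, 3.7]
opening: -0.1
```

Emit:
send_rows(
  deltas=[
    [0, [0, -1, 3], 0],
    [0, [0, -1, 3], 0],
    [0, [0, -1, 3], 0],
    [0, [0, -1, 3], 0],
  ],
)

```text
time_s: 10.85
tcp_pos: [570.2, 174.3, 122.4]
ee_rot: [-3.107, -0.289, 0.016]
wrist_force: [-0.3, 0.8, 2.6]
opening: 0.1
```

```bash
python3 look.py pics/s17.png
```

```text
[-0.6  1.6  1.4] [570.1 174.5 121.9] 10.9
local -130.89700503601816 1.788411605087802
```

View pics/s17.png

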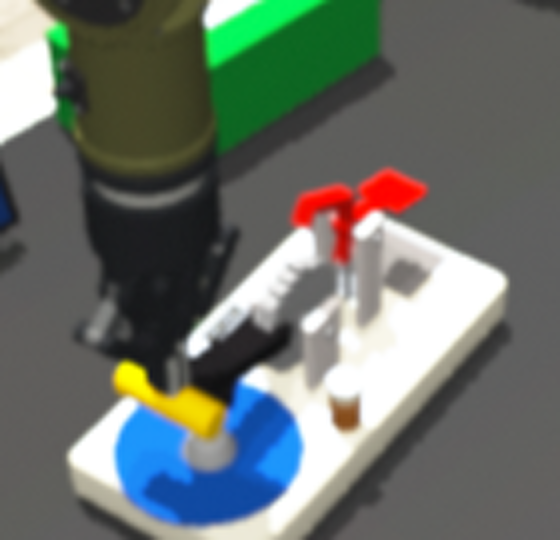

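Emit:
send_rows(
  deltas=[
    [0, [0, 0, 3], 0],
    [0, [0, 0, 3], 0],
    [0, [0, 0, 3], 0],
    [0, [0, 0, 3], 0],
    [0, [0, 0, 3], 0],
  ],
)

```text
time_s: 11.4
tcp_pos: [570.4, 176.4, 106.1]
ee_rot: [-3.105, -0.291, 0.014]
wrist_force: [0.2, 2.3, 3.0]
opening: -0.0
```

Emit:
send_rows(
  deltas=[
    [0, [0, 0, 2], 0],
    [0, [0, 0, 2], 0],
  ],
)

```text
time_s: 11.6
tcp_pos: [570.4, 176.4, 101.5]
ee_rot: [-3.105, -0.291, 0.014]
wrist_force: [-0.8, 1.9, 3.0]
opening: -0.2
```

```bash
python3 look.py pics/s18.png
```

```text
[-0.4  1.3  1.6] [570.4 176.3 101.2] 11.65
local -132.62532748304744 2.3387953505113117
```

View pics/s18.png

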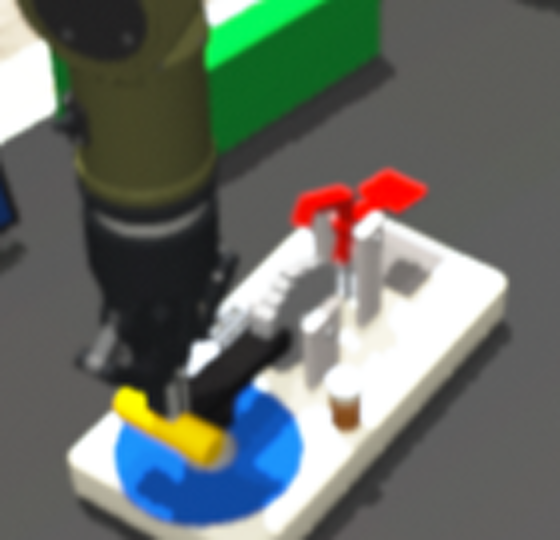

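Near the end of travel; I'll go in 1–2 mm steps until the force rises at the pedestal.

Emit:
send_rows(
  deltas=[
    [0, [0, 0, 2], 0],
    [0, [0, 0, 2], 0],
  ],
)

```text
time_s: 11.85
tcp_pos: [570.5, 176.2, 97.1]
ee_rot: [-3.105, -0.29, 0.013]
wrist_force: [0.0, 1.4, 3.3]
opening: 0.1
```

Emit:
send_rows(
  deltas=[
    [0, [0, 0, 2], 0],
    [0, [0, 0, 1], 0],
  ],
)

```text
time_s: 12.05
tcp_pos: [570.5, 176.1, 93.7]
ee_rot: [-3.105, -0.29, 0.014]
wrist_force: [-0.3, 2.7, 2.9]
opening: -0.1
```

Emit:
send_rows(
  deltas=[
    [0, [0, 0, 1], 0],
    [0, [0, 0, 1], 0],
  ],
)

```text
time_s: 12.25
tcp_pos: [570.5, 176.1, 91.5]
ee_rot: [-3.105, -0.29, 0.013]
wrist_force: [0.1, 0.5, 3.0]
opening: -0.0
```

Emit:
send_rows(
  deltas=[
    [0, [0, 0, 1], 0],
    [0, [0, 0, 1], 0],
  ],
)

```text
time_s: 12.45
tcp_pos: [570.4, 176.3, 89.4]
ee_rot: [-3.105, -0.29, 0.013]
wrist_force: [-0.5, 1.6, 4.7]
opening: -0.2
```

Emit:
send_rows(
  deltas=[
    [0, [0, 0, 1], 0],
    [0, [0, 0, 1], 0],
  ],
)

```text
time_s: 12.65
tcp_pos: [570.6, 176.3, 89.2]
ee_rot: [-3.105, -0.29, 0.012]
wrist_force: [-3.3, 0.1, 13.5]
opening: -0.0
```

```bash
python3 look.py pics/s19.png
```

```text
[-2.6  1.1 11.9] [570.5 176.3  89.2] 12.7
local -132.6546777850925 2.5125213670270483
```

View pics/s19.png

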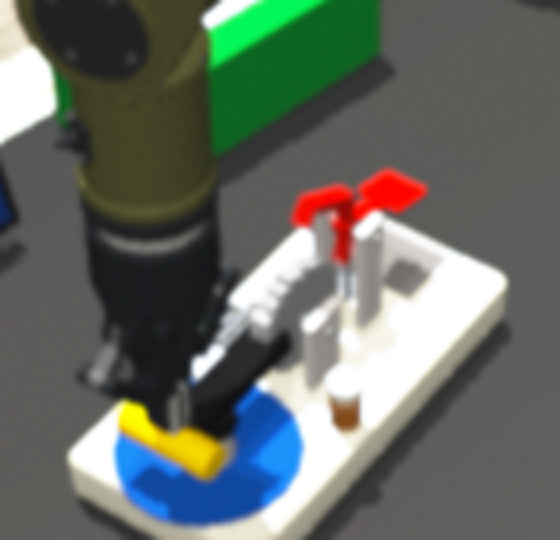

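There is a firm stop at TCP z 89 mm with the force up to about 13 N, so the foot is on the pedestal. I'll retreat straight up.

Emit:
send_rows(
  deltas=[
    [0, [0, 0, -5], 0],
    [0, [0, 0, -15], 0],
    [0, [0, 0, -35], 0],
    [0, [0, 0, -45], 0],
    [0, [0, 0, -45], 0],
  ],
)

```text
time_s: 13.2
tcp_pos: [566.5, 166.7, 230.4]
ee_rot: [-3.116, -0.287, 0.045]
wrist_force: [1.2, 0.5, -0.4]
opening: 0.6
```

Emit:
send_rows(
  deltas=[
    [0, [-20, -40, 0], 0],
    [0, [-20, -40, 0], 0],
    [0, [-20, -40, 0], 0],
    [0, [-20, -40, 0], 0],
    [0, [0, 0, 0], 0],
  ],
)

```text
time_s: 13.7
tcp_pos: [462.8, 308.6, 240.0]
ee_rot: [-3.121, -0.268, 0.023]
wrist_force: [0.1, 0.7, -0.6]
opening: 0.0
```

```bash
python3 look.py pics/s20.png
python3 - <<'E'
from h import *
x0,y0,x1,y1=190,90,330,195
T=camera("top");cv2.imwrite("pics/t20f.png",T);cv2.imwrite("pics/t20.png",cv2.resize(T[y0:y1,x0:x1],None,fx=4,fy=4,interpolation=2))
S=camera("side");m=mask(S,(22,120,90),(35,255,255));m[:, :190]=0;m[:,260:]=0
c=cv2.minAreaRect(np.argwhere(m)[:,::-1].astype(np.float32))[0];print(c)
u=np.array([-np.sin(-1.39),np.cos(-1.39),0]);ex=np.array([np.cos(-1.39),np.sin(-1.39),0]);o=np.array([591.9,45.4,0])
p,d=ray("side",c);t=((o-p)@u+1.5)/(d@u);P=p+t*d;print((P-o)@ex,P[2],np.arctan2(P[2]-90,-(P-o)@ex))
E
```

```text
[ 0.8 -0.5 -1.3] [465.3 304.9 239.9] 13.75
local -277.9856577613814 -77.86649082689998
(211.80702209472656, 279.6463623046875)
-187.36684670075408 -14.678446772413736 -0.5094842545432053
```

View pics/s20.png

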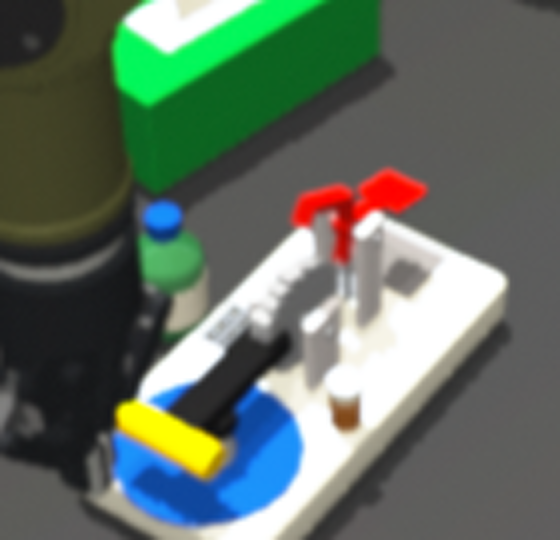

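View pics/t20f.png

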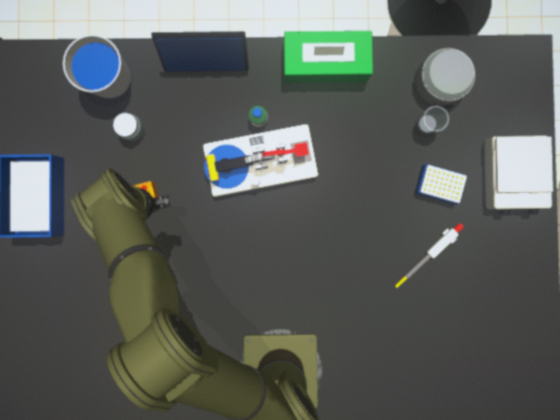

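Run:
```python
from h import *
u=np.array([-np.sin(-1.39),np.cos(-1.39),0]);ex=np.array([np.cos(-1.39),np.sin(-1.39),0]);o=np.array([591.9,45.4,0])
p,d=ray("side",(222.75,239.5));t=((o-p)@u+1.5)/(d@u);P=p+t*d;print((P-o)@ex,P[2],np.arctan2(P[2]-90,-(P-o)@ex))
print(state()['wrist_force'].round(1)); print(sign_off())
```

```text
-131.72707468141505 88.94361907165955 -0.008019295090485143
[-0.2  0.3 -0.3]
the job is handed in; nothing more can be done
None
```

The reader's measuring arm is fully down on its pedestal with the pawl left free, and I handed the job in at about 14 s.

- **Pawl:** I pressed the red tab with the closed fingertips, at about 2 N when read. It snapped over and stayed free after I lifted off, and the measuring arm did not move.
- **Arm:** I pushed the yellow bar down slowly, at 2–9 N along the way. I stopped when the force rose to about 13 N against a firm stop, then backed away.

**Last checks**
- The bar centre measured 132 mm out from the hinge and 89 mm above the table, which puts the arm angle at about -0.01 rad (fully down).
- The pawl still looks free in the final side view, and the wrist force is about 0.
- The vial and bottle look unmoved. The other things look in place too, though the robot partly hid the tube rack in the last top view.

**What disagreed or needed mending**
- **Fingertip position:** the tips made contact about 30 mm higher than the given `tips_ahead` of 19 mm implied, so I found contact by force and by the pictures.
- **Bar push:** partway down, the tips were on the outer side of the bar, so I lifted off once and recentred.
- **Bar measurement:** my final automatic colour measurement of the bar picked up the tube rack. I read the bar's pixel position from the picture instead.

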